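# Hold the curing lamp over the slide

## Robot

A 7-joint arm with a two-finger parallel gripper is mounted at the origin on the work surface. World frame = base frame: x ahead of the robot, y to its left, z up, the work surface at z = 0. Lengths are in m, angles in rad, forces in N, time in s.
With the tool pointing down it reaches from about 0.4 to 0.85 m from the base axis. Payload 4.5 kg.
Tool frame: the origin (TCP) lies on the centre line of the jaws, within the pads' length; the fingertips stand ahead of it and the grasp point (between the pads) lies 3 mm ahead of it (r.finger_overhang is the z of the fingertips in the tool frame, in m); z points along the fingers, y is the direction in which the jaws open and shut (so a half turn about z gives the same grasp; the last joint's range is limited). The gripper opens to 88 mm and grips with 3 to 60 N. Pads are 18 mm wide; open, the fingers measure 123 mm over their backs; the gripper's body (75 mm by 187 mm) begins 45 mm behind the grasp point.
Start: joints at [-1.283, 0.689, -0.195, 1.565, 0.157, 0.902, -0.215], TCP at [0.157, 0.605, 0.223] pointing down, gripper open.
Joint ranges: [-3.01, 3.01], [-0.46, 2.08], [-1.47, 1.51], [0.13, 2.56], [-1, 4.14], [0.04, 2.09], [-2.66, 2.66]. Speed limits (rad/s): [2.57, 2.57, 3.14, 3.14, 3.14, 3.14, 3.14].

## Interface

Orientations are given as a unit quaternion [x, y, z, w].
In Python, from plant import get_state, snapshot, camera_model, workorder, boxes_of, mark_of, r gives the robot as it stands.
- The arm moves only by the tool jog_arm, never from a script. Its argument "rows" is a list of rows, each a list of 2 entries, a list of its own where there are three numbers: the shift along the tool's x, y, z normalised to -1 to 1, where 1 is 75 cm, then the turn about the tool's z normalised to -1 to 1, where 1 is 2 rad. A call has 1 to 20 rows; each row is the pose to reach, as a shift and turn from the pose commanded when the call began, along the tool's axes at that moment; what a row does not reach only later rows make up. A row lasts 1/12 s, in which the tool goes at most 41.7 mm and 7.16 degrees, less where a joint would pass 70% of its speed; a pose out of reach is approached as far as the arm can. A call with a number of a shift or a turn outside -1 to 1 is refused whole. A call with a gripper value outside its range is refused whole. "gripper" is the finger opening in mm, from 0 to 88.1, set as the call begins (left out, the last holds). The fingers move at their own pace and stop on an object; "newtons" is the grip in N (left out, the last holds). Time passes only in rows, so rows that repeat a pose let the fingers close. It gives the time, the measured TCP pose, the force and the opening at its end, in the units of the state.
- get_state(): the state, without advancing time (a new reading comes with each control period).
- snapshot(name): name is "scene" or "top" or "wrist"; returns the picture (420x560x3 uint8, red, green, blue); there is no depth.
- camera_model(name): a dict with "mtx" (3x3 intrinsics, pixels), "extrinsics" (4x4, takes a point from camera to world coordinates); the wrist camera has in their place "T_tool_cam" (4x4, takes a point from camera to tool coordinates, whose origin is the TCP and whose axes are the flange's). Camera axes: x right, y up, looking along -z (the intrinsics and any distortion apply to the point x, -y, -z); pixel columns grow to the right and rows downward; lengths in m; the calibration is good to about 2 mm. A picture is of the moment at which its call begins: read the wrist's pose just before it. camera_model takes no time and is no camera call.
- workorder.finish_job(): hands the job in, once; it reports no verdict.
Trained networks look in the newest picture that a camera, given by its name, has taken for a name from the list of things; names that differ only in an ending like _2 or _b are one class to them, and where a whole thing is asked for, a point or a joint stands for the part that bears it (a point fixed in the world has none). Each returns a list of dicts, best first, with "p" (0 to 1); they miss things now and then, are a little off and sometimes report something else, mostly with a low value. They report only what shows in the picture. A call takes as long as a camera call. They do not tell look-alikes from the thing itself.
- boxes_of(thing, camera): "rect" ([left, top, right, bottom] in pixels, round what is visible of it).
- mark_of(thing, camera): "pixel" ([row, column] in pixels: a listed point, or the origin of a listed thing).
The state is a dict: "clock": time; "q": joint angles; "qd": joint speeds; "joint_torque": joint torques, N m; "tool_pos": TCP position; "eef_rot": TCP orientation; "contact_force": force on the tool from outside, world axes, zero at the start; "moment": the same for the moment, N m; "opening": opening from 0.0 (shut) to 1.0 (fully open).
Only numpy, scipy, OpenCV 4.12 (cv2) and the standard library are available. Lean on these libraries where they do the work, as an engineer would, in place of code of your own. Each camera call takes 0.05 s, during which the arm holds its last target.

## Task

The mounting resin on the microscope slide is to be cured by a hand-held lamp: first lift the dark cover off the slide holder and stand it upright on the bench, clear of the holder. Then pick up the lamp by its handle, carry it over the top of the reagent rack, above the bottles, and hold it level about 10 mm above the slide, centred and lengthwise along it, without ever touching the slide or its holder. Finish while still holding the lamp there; do not put it down, and leave the bottles and the grey slide box where they stand.

Things in the scene. Friction and masses are not known exactly. Their poses are not given: they have to be found in the camera images.
- slide (a point): Centre of the upper face of a glass microscope slide, 76 x 26 x 1 mm, lengthwise along its x axis, 21 mm above the bench, lying on the bed of the fixed slide holder. z is up. At the start it is hidden under the cover. The bench beyond it (away from the robot, +x) is free for at least 240 mm from the slide's centre.
- holder: The slide holder, fixed to the bench; origin at the centre of its underside, x along the slide. Aluminium base plate 130 (x) x 80 (y) x 12 mm high, showing all round the cover; in its middle a dark raised bed 84 x 34 x 8 mm that carries the slide. It stands on the other side (left or right) of the rack from the lamp; which side varies.
- cover_center (a point): Centre, half-way up, of the loose dark plastic cover standing over the slide on the holder's base plate, long side (x) along the slide: a box 104 (x) x 56 (y) x 40 mm high, open underneath, with a grey grip block on top 36 (x) x 18 (y) x 26 mm high; 66 mm high in all. This point is 33 mm above its lower rim and 7 mm below its flat top. z is up.
- cover: The same cover; origin at the centre of its open lower rim, x along its long side. Walls 3 mm, mass about 0.12 kg; inside it clears the bed by about 7 mm all round.
- lamp_center (a point): Centre, half-way up, of the loose hand-held curing lamp, 100 mm high, standing upright on its lamp face. White head 100 (x) x 46 (y) x 24 mm high at the bottom; on it an upright grey handle 34 (x) x 26 (y) mm, from 24 to 94 mm height, with a small black round cap to 100 mm. This point is 50 mm above the lamp face, in the handle; x is along the head, z up.
- lamp_face (a point): Centre of the lamp face, the lamp's flat underside; same axes as lamp_center.
- lamp: The same lamp, mass about 0.28 kg; origin at the centre of its underside, x along the head's length. A grey band stands 1 mm out round the head.
- rack: White plastic reagent rack fixed to the bench between the lamp and the holder: an open tray 270 (its x, running roughly away from the robot) x 70 (its y) x 35 mm high with three bays, a bottle in each. Origin at the centre of its underside.
- bottle0: Loose reagent bottle, diameter 54, 118 mm high, standing in the rack bay nearest the robot, its cap 122 mm above the bench. Origin at the centre of its underside. Leave it alone.
- bottle1: Another such bottle in the middle bay of the rack. Leave it alone.
- bottle2: Another such bottle in the farthest bay of the rack. Leave it alone.
- slidebox: Loose grey slide box with a paper label on top, 60 x 80 x 35 mm on the bench beyond the rack. Origin at the centre of its underside. Leave it alone.
Not all that is in view belongs to the job. Leave any blue or green look-alike of the lamp alone.

How it is judged:
On the way, in this order (a step that is already met when the one before it is completed fails the run):
1. the cover stands upright on the bench, clear of the holder, let go (height (world z) of cover_center below 0.038 m and angle between cover_center's own z axis and vertical below 0.15 rad and horizontal distance between cover_center and slide above 0.06 m and contact force between cover and holder below 0.1 N and contact force between cover and the fingers below 0.1 N), for 0.2 s.
2. the lamp passes over the rack, its face above the bottle caps (y of lamp_face in the frame of rack between -0.05 and 0.05 m and x of lamp_face in the frame of rack between -0.17 and 0.17 m and height (world z) of lamp_face above 0.123 m), for 0.05 s.
At the end, for the whole second after the job is handed in: The lamp is gripped, still, level within 0.08 rad, its face 4-18 mm above the slide, centred within 12 mm along and 9 mm across, lengthwise (either way round) within 0.14 rad, touching neither holder nor cover; the cover stands upright on the bench off the holder, let go (all of step 1 and x of lamp_face in the frame of slide between -0.012 and 0.012 m and y of lamp_face in the frame of slide between -0.009 and 0.009 m and z of lamp_face in the frame of slide between 0.004 and 0.018 m and angle between the x axis of lamp_face and the x axis of slide, either way round below 0.14 rad and angle between lamp_face's own z axis and vertical below 0.08 rad and contact force between lamp and the fingers above 1 N and contact force between lamp and holder below 0.05 N and contact force between lamp and cover below 0.05 N and linear speed of lamp below 0.02 m/s); the arm keeps its last pose, push and grip.
It fails at once if the lamp touches the slide or its holder (contact force between lamp and holder above 0.3 N).
It fails at once if a bottle or the slide box is shifted more than 20 mm, or a bottle is tipped (distance of any of bottle0, bottle1, bottle2, slidebox from where it was at the start of the episode above 0.02 m or angle between any of bottle0, bottle1, bottle2's own z axis and vertical above 0.3 rad).
It also fails if it takes over 58 s, if anything falls off the work surface, if the arm or the gripper's body presses on something with over 40 N, if the wrist force passes 120 N, or if a joint passes its speed limit or range.

## Working session

There is one attempt and no reset: what is moved stays moved. The work goes in short steps, Python scripts to look and compute and a tool call to move; the robot and the scene stay as the last step left them, time stands still between calls to the robot, and variables do not carry over. Pictures are saved under pics/ and viewed, and the job is handed in when it is done.

Besides the shell and the picture viewer there is one more tool, called after ">>>" as name(argument=value, ...) on one line, values as JSON. jog_arm: Moves the arm, as the interface text tells. Scaled input: -1 to 1 covers 75 cm each way for a shift and 2 rad each way for a turn. Its arguments: {"type":"object","properties":{"rows":{"type":"array"},"gripper":{"type":"number"},"newtons":{"type":"number"}},"required":["rows"]}

```bash
ls; mkdir -p pics; python3 - <<'E'
from plant import *
import cv2,numpy as np
s=get_state(); print(s)
print(r.finger_overhang)
for n in ("scene","top","wrist"):
    im=snapshot(n); cv2.imwrite(f"pics/a_{n}.png",cv2.cvtColor(im,cv2.COLOR_RGB2BGR))
    print(n,camera_model(n))
for n in ("scene","top"):
  for t in ("holder","cover_center","lamp_center","lamp_face","rack","bottle0","slidebox"):
    print(n,t,[(np.round(d["pixel"],1).tolist(),round(d["p"],2)) for d in mark_of(t,n)][:4])
print(get_state()["clock"])
E
```

```text
pics
{'clock': 0.0, 'q': array([-1.28320246,  0.68993948, -0.19449987,  1.56634502,  0.15732652,
        0.90249886, -0.21508109]), 'qd': array([ 0.00088165, -0.00036771,  0.0005181 , -0.00103919,  0.00100366,
       -0.00027552, -0.00154782]), 'joint_torque': array([-2.10730527e-04, -5.27547884e+01, -1.26689460e+00, -1.53427076e+01,
       -5.26014157e-02,  6.62676845e-03,  1.69658219e-04]), 'tool_pos': array([0.15682395, 0.60432656, 0.22223722]), 'eef_rot': array([ 1.26502531e-01,  9.91965877e-01, -8.98211074e-04, -3.14905032e-05]), 'contact_force': array([ 0.45346384, -0.57831435,  1.63401634]), 'moment': array([-0.02175157, -0.02177272,  0.00568229]), 'opening': 1.0007785914367793}
0.022
scene {'mtx': array([[399.95310545,   0.        , 280.53143577],
       [  0.        , 399.95310545, 209.74046513],
       [  0.        ,   0.        ,   1.        ]]), 'extrinsics': array([[ 0.81008136, -0.50650967,  0.29532379,  0.75400855],
       [ 0.58629463,  0.70423502, -0.40038936, -0.29549879],
       [-0.00517627,  0.49749471,  0.86745157,  0.76652345],
       [ 0.        ,  0.        ,
[... 1144 characters left out ...]
9], 0.62)]
scene lamp_face [([202.7, 332.7], 0.73), ([117.6, 318.3], 0.6)]
scene rack [([225.3, 252.9], 0.75)]
scene bottle0 [([201.7, 223.2], 0.98), ([253.0, 283.3], 0.89), ([222.8, 249.4], 0.63)]
scene slidebox [([277.1, 340.3], 0.59)]
top holder [([265.1, 412.7], 0.72), ([267.8, 423.5], 0.22)]
top cover_center [([267.3, 421.1], 0.59)]
top lamp_center [([270.7, 202.7], 0.9), ([273.2, 135.5], 0.89), ([190.3, 233.3], 0.82)]
top lamp_face [([192.4, 235.5], 0.92), ([272.9, 142.1], 0.77), ([269.1, 204.9], 0.73)]
top rack [([244.1, 311.1], 0.78), ([287.1, 311.5], 0.26)]
top bottle0 [([285.8, 307.8], 0.86), ([244.2, 309.8], 0.76), ([199.6, 314.3], 0.74)]
top slidebox [([146.5, 309.0], 0.74)]
0.85
```

View pics/a_scene.png

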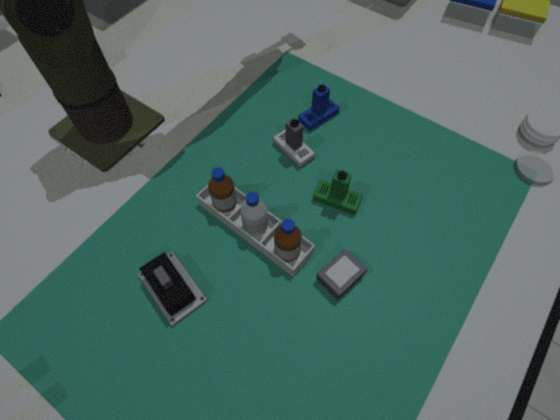

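View pics/a_top.png

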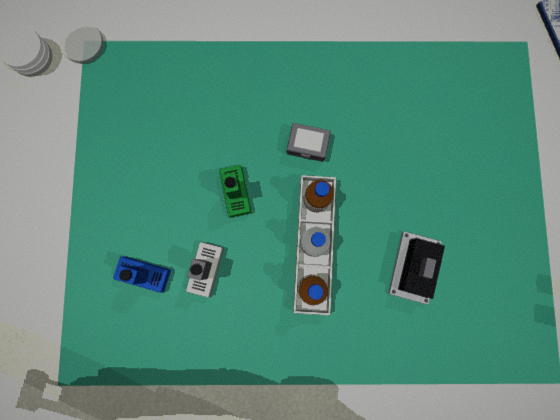

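View pics/a_wrist.png

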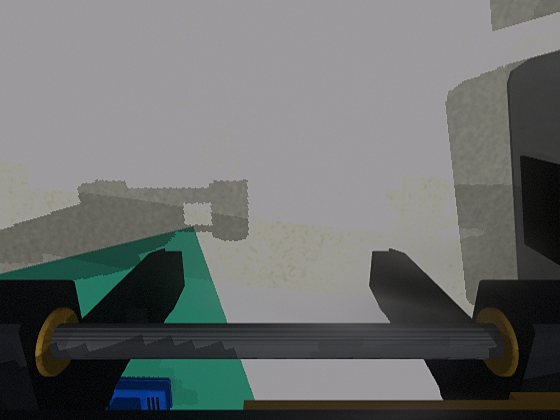

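```bash
cat > h.py <<'E'
from plant import *
import cv2,numpy as np
from scipy.spatial.transform import Rotation as R
def pose_cam(n,s=None):
    c=camera_model(n)
    if n!="wrist": return c["mtx"],c["extrinsics"]
    s=s or get_state(); T=np.eye(4); T[:3,:3]=R.from_quat(s["eef_rot"]).as_matrix(); T[:3,3]=s["tool_pos"]
    return c["mtx"],T@c["T_tool_cam"]
def world(uv,z,n,s=None):   # uv=(col,row)
    K,E=pose_cam(n,s); uv=np.atleast_2d(uv).astype(float)
    d=np.c_[(uv[:,0]-K[0,2])/K[0,0],-(uv[:,1]-K[1,2])/K[1,1],-np.ones(len(uv))]@E[:3,:3].T
    o=E[:3,3]; t=(z-o[2])/d[:,2]; return o+t[:,None]*d
def proj(P,n,s=None):
    K,E=pose_cam(n,s); p=(np.atleast_2d(P)-E[:3,3])@E[:3,:3]
    return np.c_[K[0,0]*p[:,0]/-p[:,2]+K[0,2],K[1,1]*-p[:,1]/-p[:,2]+K[1,2]]
def crop(src,dst,x0,y0,x1,y1,k):
    im=cv2.imread(src)[y0:y1,x0:x1]; cv2.imwrite(dst,cv2.resize(im,None,fx=k,fy=k,interpolation=cv2.INTER_CUBIC))
E
python3 - <<'E'
from h import *
crop("pics/a_top.png","pics/b1.png",375,215,475,315,6)
crop("pics/a_top.png","pics/b2.png",170,220,270,310,6)
for nm,uv,z,c in [("cover",(421,267),.045,"top"),("cover",(164.7,279.4),.045,"scene"),("holder",(412.7,265.1),0,"top"),("holder",(171.3,288.4),0,"scene"),
 ("lampc",(202.7,270.7),.05,"top"),("lampc",(297.9,135.1),.05,"scene"),("rack",(311.1,244.1),0,"top"),("rack",(252.9,225.3),0,"scene"),("b0",(307.8,285.8),0,"top"),("b1",(309.8,244.2),0,"top"),("b2",(314.3,199.6),0,"top"),("box",(309,146.5),0,"top"),
 ("cap0",(316,293),.122,"top"),("cap1",(318,240),.122,"top"),("cap2",(322,188),.122,"top"),("blue",(135.5,273),.05,"top")]:
    print(nm,c,world(uv,z,c).round(4))
E
```

```text
cover top [[ 0.4242 -0.2125  0.045 ]]
cover scene [[ 0.4194 -0.2137  0.045 ]]
holder top [[ 0.4281 -0.212   0.    ]]
holder scene [[ 0.4224 -0.2146  0.    ]]
lampc top [[0.4183 0.2043 0.05  ]]
lampc scene [[0.426  0.2198 0.05  ]]
rack top [[ 0.4711 -0.006   0.    ]]
rack scene [[ 0.4673 -0.008   0.    ]]
b0 top [[0.3873 0.0018 0.    ]]
b1 top [[ 0.4709 -0.0033  0.    ]]
b2 top [[ 0.5634 -0.0139  0.    ]]
box top [[ 0.6777 -0.0043  0.    ]]
cap0 top [[ 0.3809 -0.0031  0.122 ]]
cap1 top [[ 0.471  -0.0079  0.122 ]]
cap2 top [[ 0.563  -0.0165  0.122 ]]
blue top [[0.4143 0.3311 0.05  ]]
```

View pics/b1.png

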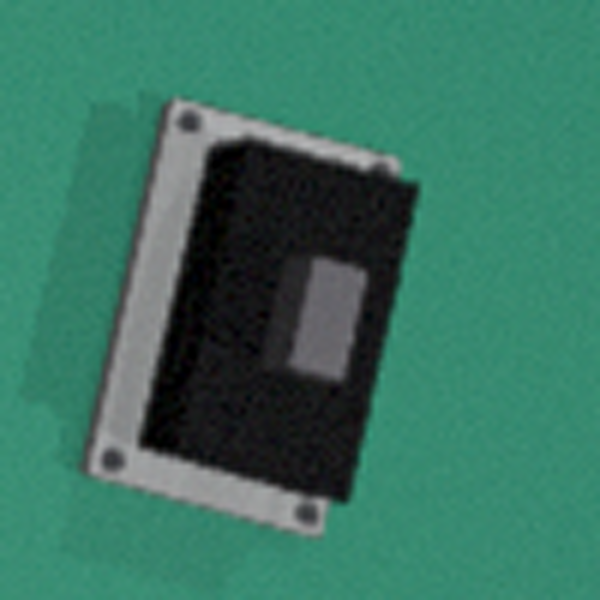

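View pics/b2.png

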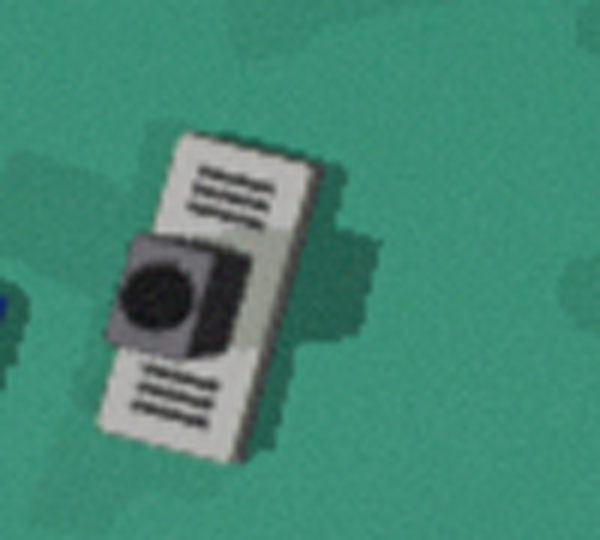

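```bash
python3 - <<'E'
from h import *
def f(nm,pts,off,z):
    uv=(np.array(pts,float)-0.0)/6+np.array(off); w=world(uv,z,"top")[:,:2]; c=w.mean(0)
    # order TL TR BR BL ; x axis = BL->TL
    e=[w[0]-w[3],w[1]-w[2],w[0]-w[1],w[3]-w[2]]
    print(nm,c.round(4),"len",[round(np.linalg.norm(v),4) for v in e],"ang x",[round(np.arctan2(v[1],v[0]),3) for v in e[:2]],"ang y",[round(np.arctan2(v[1],v[0])-np.pi/2,3) for v in e[2:]])
o1=(375,215);o2=(170,220)
f("plate",[(170,98),(400,158),(320,535),(88,472)],o1,.012)
f("grip",[(315,256),(367,268),(343,382),(290,370)],o1,.078)
f("covertop",[(248,138),(420,183),(350,503),(175,452)],o1,.052)
f("head",[(187,133),(318,165),(240,462),(100,430)],o2,.024)
f("handle",[(132,235),(215,248),(190,357),(106,340)],o2,.094)
print("cap",world((157/6+170,297/6+220),.1,"top"))
E
```

```text
plate [ 0.4237 -0.2139] len [np.float64(0.128), np.float64(0.1284), np.float64(0.0793), np.float64(0.0783)] ang x [np.float64(-0.261), np.float64(-0.269)] ang y [np.float64(-0.26), np.float64(-0.265)]
grip [ 0.4221 -0.2166] len [np.float64(0.0358), np.float64(0.0357), np.float64(0.0162), np.float64(0.0164)] ang x [np.float64(-0.272), np.float64(-0.267)] ang y [np.float64(-0.23), np.float64(-0.224)]
covertop [ 0.4225 -0.217 ] len [np.float64(0.1024), np.float64(0.1038), np.float64(0.0562), np.float64(0.0564)] ang x [np.float64(-0.279), np.float64(-0.277)] ang y [np.float64(-0.261), np.float64(-0.284)]
head [0.4207 0.2044] len [np.float64(0.0994), np.float64(0.0985), np.float64(0.0447), np.float64(0.0467)] ang x [np.float64(-0.26), np.float64(-0.239)] ang y [np.float64(-0.24), np.float64(-0.222)]
handle [0.4214 0.2065] len [np.float64(0.0316), np.float64(0.0327), np.float64(0.0251), np.float64(0.0255)] ang x [np.float64(-0.215), np.float64(-0.203)] ang y [np.float64(-0.156), np.float64(-0.199)]
cap [[0.42079928 0.20634967 0.1       ]]
```

```bash
cat >> h.py <<'E'
def plan(targets):
    "targets: (x,y,z,yaw of tool y minus pi/2) -> normalised rows; z is TCP height"
    s=get_state(); Rm=R.from_quat(s["eef_rot"]).as_matrix(); p=s["tool_pos"]
    yaw=np.arctan2(Rm[1,1],Rm[0,1])-np.pi/2
    print("at",p.round(4),"yaw",round(yaw,4),"t",round(s["clock"],2),"tilt",round(np.arccos(-Rm[2,2]),4),"F",s["contact_force"].round(2),"open",round(s["opening"],3))
    for t in targets:
        d=(Rm.T@(np.array(t[:3])-p))/.75
        tw=-((t[3]-yaw+np.pi/2)%np.pi-np.pi/2)/2 if len(t)>3 else 0
        print(t,"->",d.round(4).tolist(),round(tw,4),"rows",round(np.linalg.norm(np.array(t[:3])-p)/.0417,1))
E
python3 -c "
from h import *
plan([(.45,.2,.222,-.268),(.422,-.2165,.2,-.268)])"
```

```text
at [0.1569 0.605  0.2231] yaw -0.2537 t 0.85 tilt 0.0001 F [-0.62 -0.35  0.55] open 1.0
(0.45, 0.2, 0.222, -0.268) -> [-0.5138, -0.4247, 0.0014] 0.0072 rows 12.0
(0.422, -0.2165, 0.2, -0.268) -> [-0.6171, -0.9716, 0.0307] 0.0072 rows 20.7
```

>>> jog_arm(rows=[[[-0.514,-0.425,0.001],0.007],[[-0.514,-0.425,0.001],0.007],[[-0.514,-0.425,0.001],0.007],[[-0.514,-0.425,0.001],0.007],[[-0.514,-0.425,0.001],0.007],[[-0.514,-0.425,0.001],0.007],[[-0.514,-0.425,0.001],0.007],[[-0.514,-0.425,0.001],0.007],[[-0.514,-0.425,0.001],0.007],[[-0.514,-0.425,0.001],0.007],[[-0.514,-0.425,0.001],0.007],[[-0.617,-0.972,0.03],0.007],[[-0.617,-0.972,0.03],0.007],[[-0.617,-0.972,0.03],0.007],[[-0.617,-0.972,0.03],0.007],[[-0.617,-0.972,0.03],0.007],[[-0.617,-0.972,0.03],0.007],[[-0.617,-0.972,0.03],0.007],[[-0.617,-0.972,0.03],0.007],[[-0.617,-0.972,0.03],0.007]])

```text
clock: 2.52
tool_pos: [0.4223, -0.143, 0.2043]
eef_rot: [0.133, 0.991, 0.0, 0.0]
contact_force: [1.1, -0.1, -0.5]
opening: 1.0
```

```bash
python3 -c "
from h import *
plan([(.422,-.2165,.2,-.268)])"
```

```text
at [ 0.4223 -0.143   0.2043] yaw -0.2677 t 2.52 tilt 0.0008 F [ 1.13 -0.12 -0.49] open 1.0
(0.422, -0.2165, 0.2, -0.268) -> [-0.0255, -0.0946, 0.0058] 0.0002 rows 1.8
```

>>> jog_arm(rows=[[[-0.025,-0.09,0.006],0],[[-0.025,-0.09,0.006],0],[[-0.025,-0.09,0.006],0],[[-0.025,-0.09,0.006],0],[[-0.025,-0.09,0.006],0],[[-0.025,-0.09,0.006],0]])

```text
clock: 3.02
tool_pos: [0.423, -0.2093, 0.1998]
eef_rot: [0.132, 0.991, 0.0, 0.0]
contact_force: [-0.6, 0.4, 0.5]
opening: 1.001
```

```bash
python3 -c "
from h import *
im=snapshot('wrist');cv2.imwrite('pics/c_w.png',cv2.cvtColor(im,cv2.COLOR_RGB2BGR))
plan([(.422,-.2165,.2,-.268),(.422,-.2165,.076,-.268)])
for z,c in ((.078,'g'),(.052,'t')):
  a=-.268;X=np.array([np.cos(a),np.sin(a),0]);Y=np.array([-X[1],X[0],0]);L,W=((18,9) if c=='g' else (52,28))
  print(c,proj([np.array([.422,-.2165,z])+sx*L*X/1e3+sy*W*Y/1e3 for sx,sy in ((1,1),(1,-1),(-1,-1),(-1,1))],'wrist').round(0).tolist())
"
```

```text
at [ 0.423  -0.2093  0.1999] yaw -0.2647 t 3.07 tilt 0.0007 F [-0.09 -0.05  0.55] open 1.002
(0.422, -0.2165, 0.2, -0.268) -> [-0.0012, -0.0096, -0.0002] 0.0016 rows 0.2
(0.422, -0.2165, 0.076, -0.268) -> [-0.0012, -0.0098, 0.1651] 0.0016 rows 3.0
g [[279.0, 213.0], [258.0, 213.0], [257.0, 172.0], [279.0, 172.0]]
t [[298.0, 238.0], [240.0, 237.0], [237.0, 128.0], [301.0, 128.0]]
```

View pics/c_w.png

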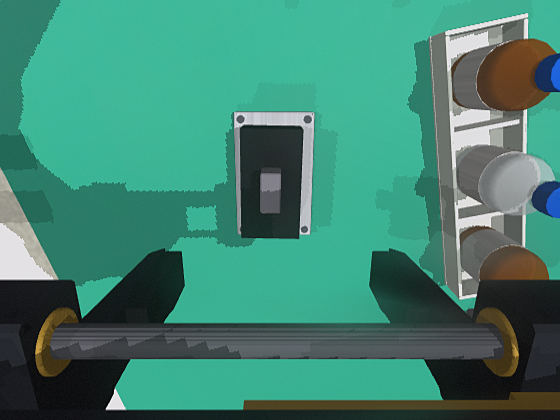

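>>> jog_arm(rows=[[[-0.001,-0.008,0.08],0.001],[[-0.001,-0.008,0.12],0.001],[[-0.001,-0.008,0.15],0.001],[[-0.001,-0.008,0.164],0.001],[[-0.001,-0.008,0.164],0.001],[[-0.001,-0.008,0.164],0.001],[[-0.001,-0.008,0.164],0.001]])

```text
clock: 3.65
tool_pos: [0.4227, -0.2164, 0.0776]
eef_rot: [0.134, 0.991, 0.0, 0.001]
contact_force: [0.6, 0.4, 0.3]
opening: 0.999
```

```bash
python3 -c "
from h import *
im=snapshot('wrist');cv2.imwrite('pics/d_w.png',cv2.cvtColor(im,cv2.COLOR_RGB2BGR))
plan([(.4225,-.215,.0765,-.268)])
"
```

```text
at [ 0.4228 -0.2168  0.0779] yaw -0.2689 t 3.7 tilt 0.0024 F [-0.15 -0.13  0.07] open 1.0
(0.4225, -0.215, 0.0765, -0.268) -> [0.0011, 0.0022, 0.0018] -0.0005 rows 0.1
```

View pics/d_w.png

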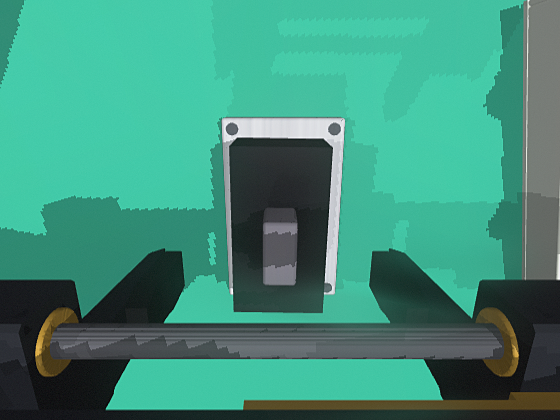

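>>> jog_arm(rows=[[[0.003,0.003,0.002],0],[[0.003,0.003,0.002],0],[[0.003,0.003,0.002],0],[[0.003,0.003,0.002],0],[[0.003,0.003,0.002],0],[[0.003,0.003,0.002],0],[[0.003,0.003,0.002],0],[[0.003,0.003,0.002],0],[[0.003,0.003,0.002],0],[[0.003,0.003,0.002],0]], gripper=0, newtons=30)

```text
clock: 4.53
tool_pos: [0.4202, -0.2142, 0.0751]
eef_rot: [0.135, 0.991, 0.0, -0.0]
contact_force: [-0.1, -0.4, 0.1]
opening: 0.271
```

>>> jog_arm(rows=[[[0,0,0],0],[[0,0,0],0],[[0,0,0],0],[[0,0,0],0],[[0,0,0],0]])

```text
clock: 4.95
tool_pos: [0.4202, -0.2142, 0.0752]
eef_rot: [0.134, 0.991, 0.0, 0.0]
contact_force: [0.5, 0.1, 0.4]
opening: 0.005
```

```bash
python3 -c "
from h import *
plan([(.42,-.215,.15,-.268),(.42+.17*np.cos(.268),-.215-.17*np.sin(.268),.15,-.268)])
"
```

```text
at [ 0.4202 -0.2142  0.0752] yaw -0.2698 t 4.95 tilt 0.0001 F [0.45 0.07 0.38] open 0.005
(0.42, -0.215, 0.15, -0.268) -> [0.0, -0.0011, -0.0998] -0.0009 rows 1.8
(np.float64(0.583931413328221), np.float64(-0.2600165716621333), 0.15, -0.268) -> [-0.2267, -0.0007, -0.0998] -0.0009 rows 4.5
```

```bash
python3 -c "
from h import *
im=snapshot('wrist');cv2.imwrite('pics/e_w.png',cv2.cvtColor(im,cv2.COLOR_RGB2BGR))
im=snapshot('scene');cv2.imwrite('pics/e_s.png',cv2.cvtColor(im,cv2.COLOR_RGB2BGR))
crop('pics/e_s.png','pics/e_s2.png',100,180,260,340,5)
"
```

```text
(no output)
```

View pics/e_w.png

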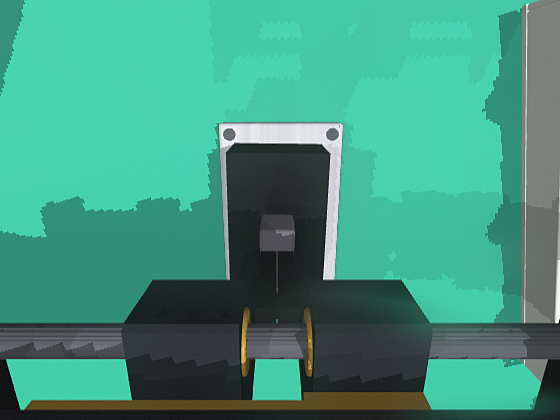

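View pics/e_s2.png

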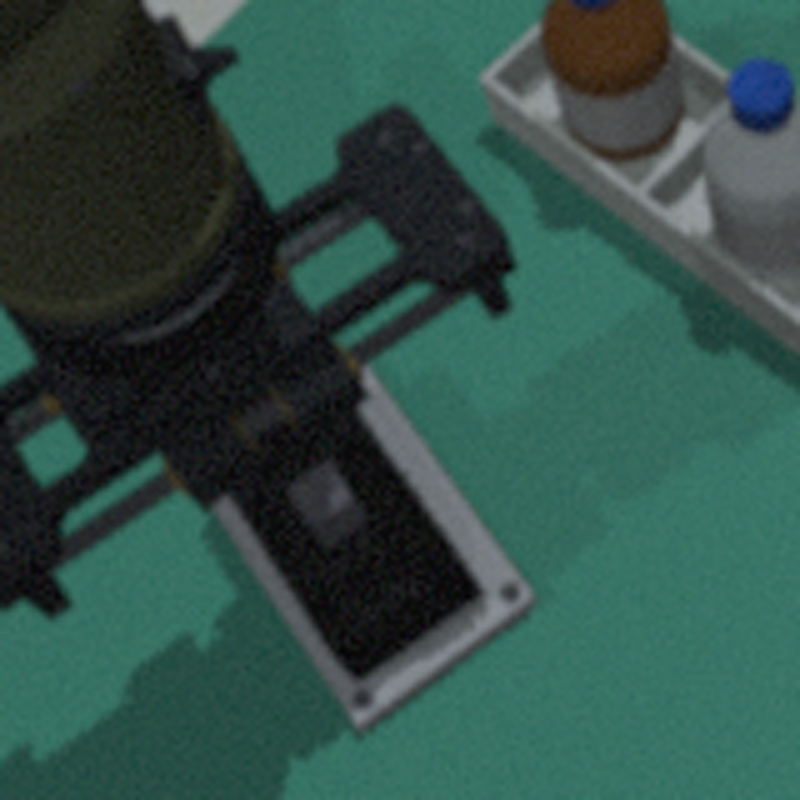

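```bash
python3 -c "
from h import *
s=get_state();p=s['tool_pos'];Rm=R.from_quat(s['eef_rot']).as_matrix();print(Rm.round(3))
for nm,o in (('tip',(0,0,.022)),('tcp',(0,0,0)),('up45',(0,0,-.045))):
  P=p+Rm@np.array(o); print(nm,P.round(3),'scene crop',((proj(P,'scene')-[100,180])*5).round(0),'wrist',proj(P,'wrist').round(0))
print('block top',((proj([.4222,-.2152,.078],'scene')-[100,180])*5).round(0),proj([.4222,-.2152,.078],'wrist'))
im=snapshot('top');cv2.imwrite('pics/e_t.png',cv2.cvtColor(im,cv2.COLOR_RGB2BGR))
crop('pics/e_t.png','pics/e_t2.png',340,200,500,320,5)
"
```

```text
[[-0.964  0.267 -0.   ]
 [ 0.267  0.964  0.   ]
 [ 0.     0.    -1.   ]]
tip [ 0.42  -0.214  0.053] scene crop [[319. 491.]] wrist [[277. 239.]]
tcp [ 0.42  -0.214  0.075] scene crop [[303. 470.]] wrist [[277. 256.]]
up45 [ 0.42  -0.214  0.12 ] scene crop [[269. 424.]] wrist [[277. 307.]]
block top [[303. 473.]] [[276.17670976 261.96021151]]
```

View pics/e_t2.png

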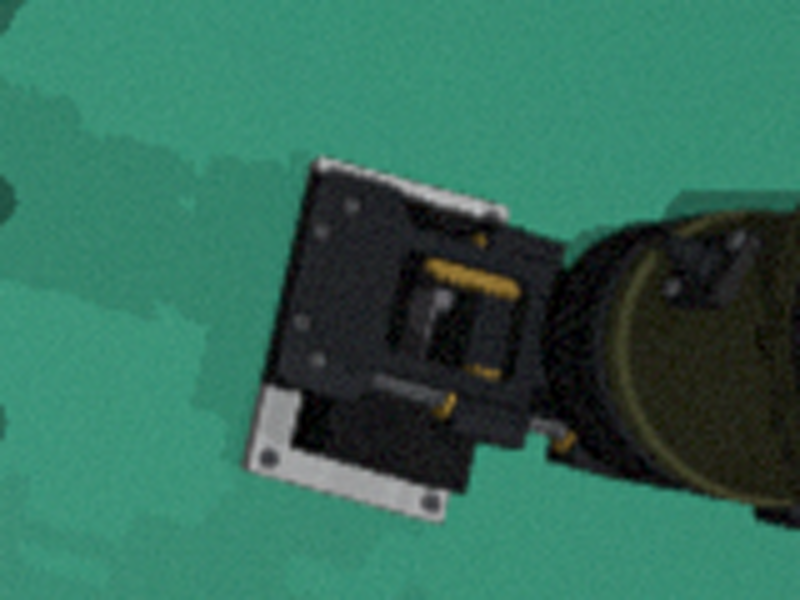

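```bash
python3 -c "
from h import *
import cv2
print([a for a in dir(r) if not a.startswith('__')]); 
for a in dir(r):
  if not a.startswith('_') and not callable(getattr(r,a)): print(a,getattr(r,a))
crop('pics/e_w.png','pics/e_w2.png',180,180,380,330,4)
"
```

```text
['Unreachable', 'finger_overhang']
finger_overhang 0.022
```

View pics/e_w2.png

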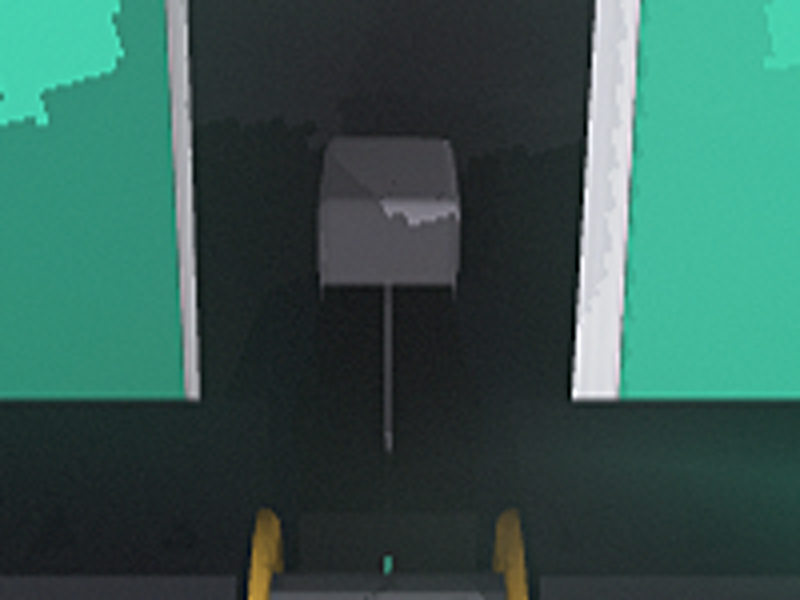

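>>> jog_arm(rows=[[[0,0,0],0],[[0,0,0],0],[[0,0,0],0],[[0,0,0],0],[[0,0,0],0],[[0,0,0],0],[[0,0,0],0],[[0,0,0],0],[[0,0,0],0]], gripper=50)

```text
clock: 5.85
tool_pos: [0.4202, -0.2142, 0.0752]
eef_rot: [0.134, 0.991, 0.0, 0.0]
contact_force: [-1.1, -0.1, -0.2]
opening: 0.568
```

>>> jog_arm(rows=[[[0,0,0.01],0],[[0,0,0.02],0],[[0,0,0.03],0],[[0,0,0.035],0],[[0,0,0.04],0],[[0,0,0.04],0],[[0,0,0.04],0]])

```text
clock: 6.43
tool_pos: [0.4201, -0.2141, 0.0449]
eef_rot: [0.134, 0.991, 0.0, -0.0]
contact_force: [-0.6, 0.4, 0.5]
opening: 0.568
```

```bash
python3 -c "
from h import *
im=snapshot('wrist');cv2.imwrite('pics/f_w.png',cv2.cvtColor(im,cv2.COLOR_RGB2BGR))
plan([])
"
```

```text
at [ 0.4202 -0.2141  0.0451] yaw -0.2697 t 6.48 tilt 0.0002 F [ 0.7   0.42 -0.88] open 0.569
```

View pics/f_w.png

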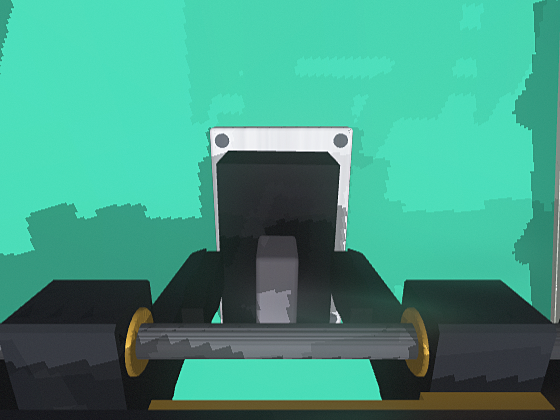

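>>> jog_arm(rows=[[[0,0,0],0],[[0,0,0],0],[[0,0,0],0],[[0,0,0],0],[[0,0,0],0],[[0,0,0],0],[[0,0,0],0],[[0,0,0],0]], gripper=0, newtons=30)

```text
clock: 7.15
tool_pos: [0.4203, -0.2142, 0.0453]
eef_rot: [0.134, 0.991, -0.0, 0.0]
contact_force: [0.5, -0.3, 1.1]
opening: 0.204
```

```bash
python3 -c "
from h import *
plan([(.42,-.2142,.115,-.268),(.42+.17*np.cos(.268),-.2142-.17*np.sin(.268),.115,-.268)])
"
```

```text
at [ 0.4203 -0.2142  0.0453] yaw -0.2697 t 7.15 tilt 0.0002 F [ 0.48 -0.33  1.06] open 0.204
(0.42, -0.2142, 0.115, -0.268) -> [0.0004, -0.0001, -0.093] -0.0009 rows 1.7
(np.float64(0.583931413328221), np.float64(-0.25921657166213335), 0.115, -0.268) -> [-0.2263, 0.0003, -0.0929] -0.0009 rows 4.4
```

>>> jog_arm(rows=[[[0,0,-0.01],0],[[0,0,-0.03],0],[[0,0,-0.05],0],[[0,0,-0.07],0],[[0,0,-0.09],0],[[0,0,-0.09],0],[[-0.03,0,-0.09],0],[[-0.06,0,-0.09],0],[[-0.1,0,-0.09],0],[[-0.14,0,-0.09],0],[[-0.18,0,-0.09],0],[[-0.21,0,-0.09],0],[[-0.226,0,-0.09],0],[[-0.226,0,-0.09],0],[[-0.226,0,-0.09],0],[[-0.226,0,-0.09],0]])

```text
clock: 8.48
tool_pos: [0.5816, -0.259, 0.1118]
eef_rot: [0.134, 0.991, 0.0, -0.002]
contact_force: [0.1, -0.5, -0.7]
opening: 0.197
```

```bash
python3 -c "
from h import *
im=snapshot('scene');cv2.imwrite('pics/g_s.png',cv2.cvtColor(im,cv2.COLOR_RGB2BGR))
plan([(.5837,-.26,.034,-.268)])
"
```

```text
at [ 0.5817 -0.2591  0.1121] yaw -0.2697 t 8.53 tilt 0.0028 F [-0.54  0.74 -1.7 ] open 0.2
(0.5837, -0.26, 0.034, -0.268) -> [-0.0032, -0.0005, 0.1041] -0.0009 rows 1.9
```

View pics/g_s.png

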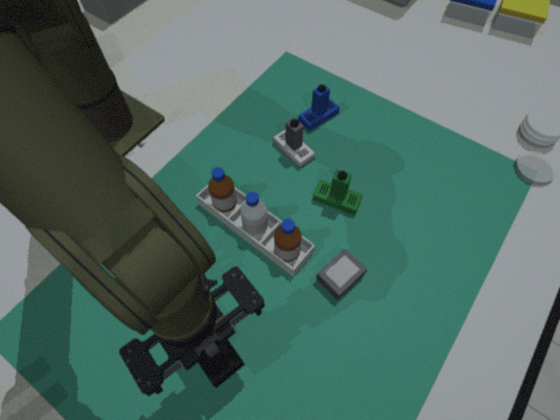

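>>> jog_arm(rows=[[[0,0,0.03],0],[[0,0,0.06],0],[[0,0,0.08],0],[[0,0,0.09],0],[[0,0,0.096],0],[[0,0,0.1],0],[[0,0,0.103],0],[[0,0,0.103],0],[[0,0,0.103],0]])

```text
clock: 9.28
tool_pos: [0.584, -0.2595, 0.0361]
eef_rot: [0.135, 0.991, -0.0, 0.001]
contact_force: [0.6, 0.1, -0.6]
opening: 0.2
```

>>> jog_arm(rows=[[[0,0,0.002],0],[[0,0,0.003],0],[[0,0,0.004],0],[[0,0,0.004],0],[[0,0,0.004],0]])

```text
clock: 9.7
tool_pos: [0.5839, -0.2595, 0.0334]
eef_rot: [0.135, 0.991, -0.0, 0.0]
contact_force: [-1.5, 0.6, 5.7]
opening: 0.203
```

Contact with the bench (5.7 N up). Release and back off.

>>> jog_arm(rows=[[[0,0,0],0],[[0,0,0],0],[[0,0,0],0],[[0,0,0],0],[[0,0,0],0],[[0,0,0],0],[[0,0,-0.03],0],[[0,0,-0.08],0],[[0,0,-0.13],0],[[0,0,-0.18],0],[[0,0,-0.23],0],[[0,0,-0.25],0],[[0,0,-0.25],0]], gripper=50)

```text
clock: 10.78
tool_pos: [0.5864, -0.2601, 0.2248]
eef_rot: [0.135, 0.991, -0.001, 0.004]
contact_force: [-0.5, -0.5, 0.4]
opening: 0.57
```

```bash
python3 -c "
from h import *
plan([(.42,-.2142,.22,-.268)])
im=snapshot('wrist');cv2.imwrite('pics/h_w.png',cv2.cvtColor(im,cv2.COLOR_RGB2BGR))
"
```

```text
at [ 0.5864 -0.2601  0.2248] yaw -0.2702 t 10.78 tilt 0.0091 F [-0.45 -0.51  0.38] open 0.57
(0.42, -0.2142, 0.22, -0.268) -> [0.2302, -0.0002, 0.0044] -0.0011 rows 4.1
```

View pics/h_w.png

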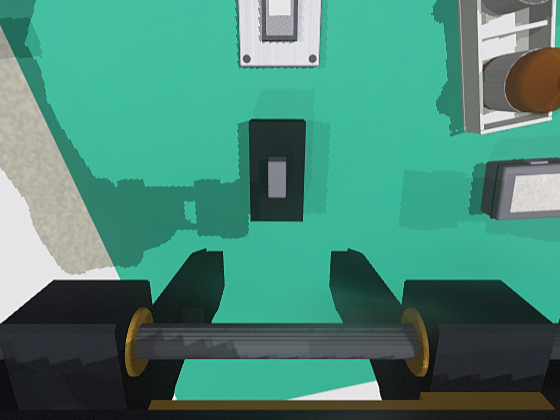

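>>> jog_arm(rows=[[[0.22,0,0],0],[[0.22,0,0],0],[[0.22,0,0],0],[[0.22,0,0],0],[[0.22,0,0],0],[[0.22,0,0],0],[[0.22,0,0],0],[[0.22,0,0],0],[[0.22,0,0],0],[[0.22,0,0],0]])

```text
clock: 11.67
tool_pos: [0.4259, -0.2156, 0.2197]
eef_rot: [0.134, 0.991, 0.0, 0.0]
contact_force: [-0.2, 0.6, 0.6]
opening: 0.568
```

```bash
python3 -c "
from h import *
plan([(.42,.206,.2,-.235)])
im=snapshot('wrist');cv2.imwrite('pics/i_w.png',cv2.cvtColor(im,cv2.COLOR_RGB2BGR))
crop('pics/i_w.png','pics/i_w2.png',220,90,340,260,4.5) if 0 else None
im=cv2.imread('pics/i_w.png')[80:260,200:360];cv2.imwrite('pics/i_w2.png',cv2.resize(im,None,fx=3.3,fy=3.3,interpolation=cv2.INTER_CUBIC))
for z,L,W,dx in ((.012,65,40,0),(.021,38,13,0)):
  a=-.266;X=np.array([np.cos(a),np.sin(a),0]);Y=np.array([-X[1],X[0],0])
  print(((proj([np.array([.4235,-.2142,z])+sx*L*X/1e3+sy*W*Y/1e3 for sx,sy in ((1,1),(1,-1),(-1,-1),(-1,1))],'wrist')-[200,80])*3.3).round(0).tolist())
print([(np.round(d['pixel'],1).tolist(),round(d['p'],2)) for d in mark_of('slide','wrist')][:4])
"
```

```text
at [ 0.4259 -0.2156  0.2197] yaw -0.2696 t 11.67 tilt 0.001 F [-0.17  0.58  0.63] open 0.568
(0.42, 0.206, 0.2, -0.235) -> [0.1573, 0.5397, 0.0264] -0.0173 rows 10.1
[[372.0, 477.0], [140.0, 478.0], [126.0, 87.0], [383.0, 86.0]]
[[295.0, 410.0], [216.0, 411.0], [213.0, 178.0], [297.0, 177.0]]
[([170.9, 280.7], 0.73), ([312.7, 275.7], 0.18)]
```

View pics/i_w2.png

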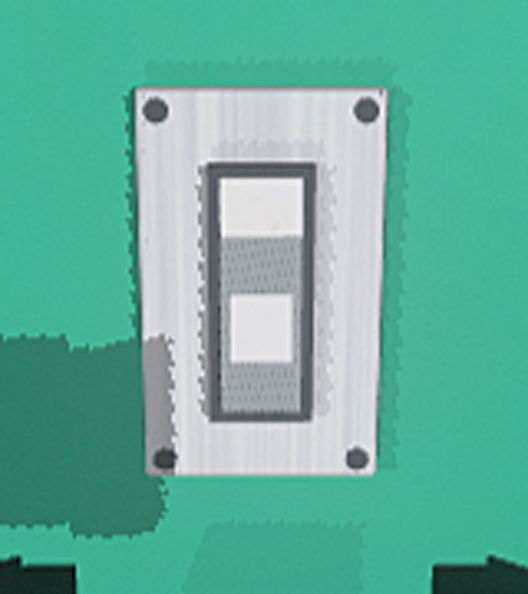

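```bash
python3 -c "
from h import *
def f(nm,pts,z):
    uv=np.array(pts,float)/3.3+np.array([200,80]); w=world(uv,z,'wrist')[:,:2]; c=w.mean(0)
    e=[w[3]-w[0],w[2]-w[1],w[1]-w[0],w[2]-w[3]]
    print(nm,c.round(4),[round(np.linalg.norm(v),4) for v in e],[round(np.arctan2(v[1],v[0]),3) for v in e[:2]],[round(np.arctan2(v[1],v[0])-np.pi/2,3) for v in e[2:]])
f('slide',[(220,178),(304,178),(300,412),(221,412)],.021)
f('plate',[(135,88),(387,88),(375,475),(146,475)],.012)
"
```

```text
slide [ 0.424  -0.2124] [np.float64(0.0763), np.float64(0.0763), np.float64(0.0261), np.float64(0.0261)] [np.float64(-0.275), np.float64(-0.274)] [np.float64(-0.27), np.float64(-0.271)]
plate [ 0.4235 -0.2123] [np.float64(0.1286), np.float64(0.1287), np.float64(0.0784), np.float64(0.079)] [np.float64(-0.272), np.float64(-0.267)] [np.float64(-0.27), np.float64(-0.271)]
```

>>> jog_arm(rows=[[[0.157,0.535,0],-0.017],[[0.157,0.535,0],-0.017],[[0.157,0.535,0],-0.017],[[0.157,0.535,0],-0.017],[[0.157,0.535,0],-0.017],[[0.157,0.535,0],-0.017],[[0.157,0.535,0],-0.017],[[0.157,0.535,0],-0.017],[[0.157,0.535,0],-0.017],[[0.157,0.535,0],-0.017],[[0.157,0.535,0],-0.017],[[0.157,0.535,0],-0.017],[[0.157,0.535,0],-0.017],[[0.157,0.535,0],-0.017]])

```text
clock: 12.93
tool_pos: [0.4181, 0.2009, 0.2197]
eef_rot: [0.119, 0.993, -0.001, -0.0]
contact_force: [-0.6, -0.3, 0.3]
opening: 0.565
```

```bash
python3 -c "
from h import *
plan([(.421,.205,.2,-.235)])
im=snapshot('wrist');cv2.imwrite('pics/j_w.png',cv2.cvtColor(im,cv2.COLOR_RGB2BGR))
for z,L,W,dx in ((.024,50,23,0),(.094,17,13,0)):
  a=-.235;X=np.array([np.cos(a),np.sin(a),0]);Y=np.array([-X[1],X[0],0])
  print((proj([np.array([.421,.2055,z])+sx*L*X/1e3+sy*W*Y/1e3 for sx,sy in ((1,1),(1,-1),(-1,-1),(-1,1))],'wrist')).round(0).tolist())
"
```

```text
at [0.4181 0.2009 0.2197] yaw -0.2382 t 12.93 tilt 0.0015 F [-0.59 -0.26  0.32] open 0.565
(0.421, 0.205, 0.2, -0.235) -> [-0.0024, 0.0063, 0.0263] -0.0016 rows 0.5
[[303.0, 219.0], [261.0, 219.0], [259.0, 126.0], [305.0, 126.0]]
[[298.0, 211.0], [268.0, 211.0], [268.0, 173.0], [299.0, 173.0]]
```

View pics/j_w.png

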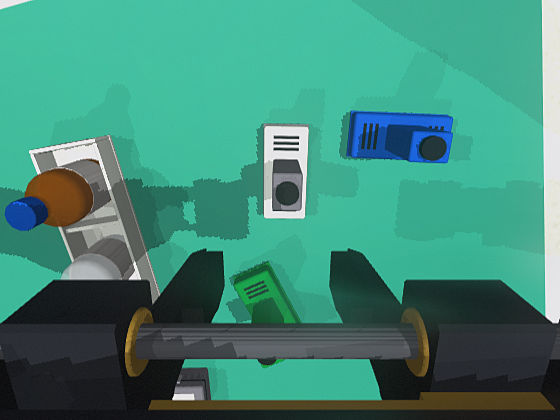

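```bash
python3 -c "
im=__import__('cv2').imread('pics/j_w.png')[115:235,240:340]
import cv2;cv2.imwrite('pics/j_w2.png',cv2.resize(im,None,fx=5,fy=5,interpolation=cv2.INTER_CUBIC))
"
```

```text
(no output)
```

View pics/j_w2.png

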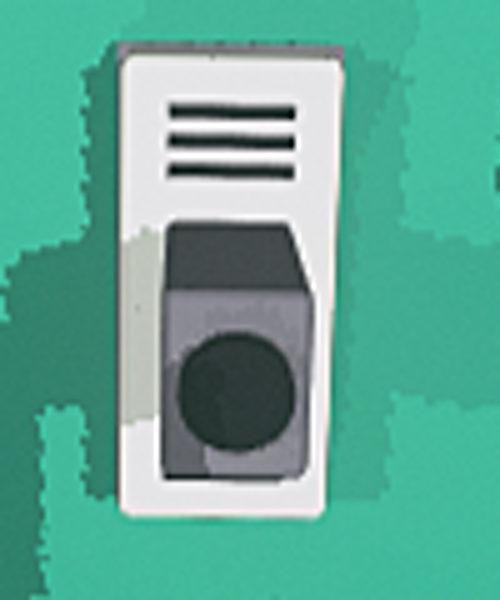

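```bash
python3 -c "
from h import *
def f(nm,pts,z):
    uv=np.array(pts,float)/5+np.array([240,115]); w=world(uv,z,'wrist')[:,:2]; c=w.mean(0)
    e=[w[3]-w[0],w[2]-w[1],w[1]-w[0],w[2]-w[3]]
    print(nm,c.round(4),[round(np.linalg.norm(v),4) for v in e],[round(np.arctan2(v[1],v[0]),3) for v in e[:2]],[round(np.arctan2(v[1],v[0])-np.pi/2,3) for v in e[2:]])
f('head',[(121,55),(344,58),(325,518),(121,514)],.024)
f('handle',[(165,290),(312,292),(305,480),(162,480)],.094)
print(world((240+237/5,115+391/5),.1,'wrist'))
plan([(.421,.208,.08,-.239),(.421,.208,.036,-.239)])
"
```

```text
head [0.4214 0.2092] [np.float64(0.0985), np.float64(0.0988), np.float64(0.0451), np.float64(0.0447)] [np.float64(-0.25), np.float64(-0.254)] [np.float64(-0.253), np.float64(-0.26)]
handle [0.4218 0.2089] [np.float64(0.0339), np.float64(0.0336), np.float64(0.0249), np.float64(0.025)] [np.float64(-0.258), np.float64(-0.254)] [np.float64(-0.253), np.float64(-0.239)]
[[0.42084803 0.20912801 0.1       ]]
at [0.4182 0.2007 0.2198] yaw -0.2388 t 12.98 tilt 0.0013 F [ 0.27 -0.56  0.21] open 0.564
(0.421, 0.208, 0.08, -0.239) -> [-0.0013, 0.0106, 0.1864] 0.0001 rows 3.4
(0.421, 0.208, 0.036, -0.239) -> [-0.0013, 0.0106, 0.2451] 0.0001 rows 4.4
```

>>> jog_arm(rows=[[[-0.001,0.011,0.03],0.006],[[-0.001,0.011,0.06],0.006],[[-0.001,0.011,0.09],0.006],[[-0.001,0.011,0.12],0.006],[[-0.001,0.011,0.14],0.006],[[-0.001,0.011,0.16],0.006],[[-0.001,0.011,0.18],0.006],[[-0.001,0.011,0.2],0.006],[[-0.001,0.011,0.22],0.006],[[-0.001,0.011,0.235],0.006],[[-0.001,0.011,0.245],0.006],[[-0.001,0.011,0.245],0.006],[[-0.001,0.011,0.245],0.006]], gripper=65)

```text
clock: 14.07
tool_pos: [0.4209, 0.2097, 0.0362]
eef_rot: [0.124, 0.992, -0.0, -0.0]
contact_force: [-0.3, -0.2, 0.0]
opening: 0.734
```

```bash
python3 -c "
from h import *
plan([(.4213,.2088,.036,-.252)])
im=snapshot('wrist');cv2.imwrite('pics/k_w.png',cv2.cvtColor(im,cv2.COLOR_RGB2BGR))
"
```

```text
at [0.4209 0.2097 0.0362] yaw -0.2492 t 14.07 tilt 0.0006 F [-0.32 -0.2   0.04] open 0.734
(0.4213, 0.2088, 0.036, -0.252) -> [-0.0009, -0.001, 0.0003] 0.0014 rows 0.0
```

View pics/k_w.png

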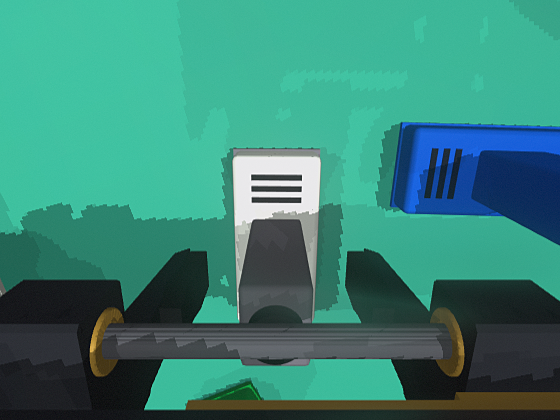

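>>> jog_arm(rows=[[[-0.001,-0.001,0],0.001],[[-0.001,-0.001,0],0.001],[[-0.001,-0.001,0],0.001],[[-0.001,-0.001,0],0.001],[[-0.001,-0.001,0],0.001],[[-0.001,-0.001,0],0.001],[[-0.001,-0.001,0],0.001],[[-0.001,-0.001,0],0.001],[[-0.001,-0.001,0],0.001],[[-0.001,-0.001,0],0.001],[[-0.001,-0.001,0],0.001]], gripper=0, newtons=45)

```text
clock: 15.03
tool_pos: [0.4212, 0.2096, 0.0362]
eef_rot: [0.125, 0.992, -0.0, -0.0]
contact_force: [-0.1, -0.3, 1.7]
opening: 0.29
```

```bash
python3 -c "
from h import *
plan([(.4213,.2088,.20,-.252),(.4238,-.2125,.20,-.271)])
"
```

```text
at [0.4212 0.2096 0.0362] yaw -0.2498 t 15.03 tilt 0.0 F [-0.07 -0.27  1.72] open 0.29
(0.4213, 0.2088, 0.2, -0.252) -> [-0.0004, -0.001, -0.2183] 0.0011 rows 3.9
(0.4238, -0.2125, 0.2, -0.271) -> [-0.1425, -0.5445, -0.2183] 0.0106 rows 10.9
```

>>> jog_arm(rows=[[[0,0,-0.01],0],[[0,0,-0.03],0],[[0,0,-0.055],0],[[0,0,-0.08],0],[[0,0,-0.11],0],[[0,0,-0.14],0],[[0,0,-0.17],0],[[0,0,-0.2],0],[[0,0,-0.22],0],[[0,0,-0.22],0],[[0,0,-0.22],0]])

```text
clock: 15.95
tool_pos: [0.4213, 0.2095, 0.2016]
eef_rot: [0.125, 0.992, 0.0, 0.001]
contact_force: [-0.9, 1.2, -2.9]
opening: 0.288
```

```bash
python3 -c "
from h import *
plan([(.4238,-.2125,.20,-.271)])
im=snapshot('scene');cv2.imwrite('pics/l_s.png',cv2.cvtColor(im,cv2.COLOR_RGB2BGR))
"
```

```text
at [0.4213 0.2095 0.2016] yaw -0.2501 t 15.95 tilt 0.0013 F [-0.87  1.2  -2.94] open 0.288
(0.4238, -0.2125, 0.2, -0.271) -> [-0.1425, -0.5444, 0.0018] 0.0105 rows 10.1
```

View pics/l_s.png

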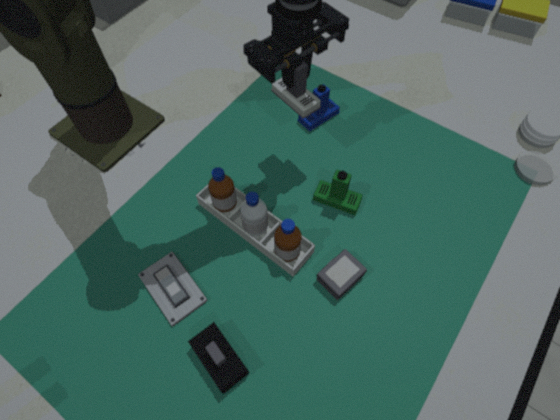

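>>> jog_arm(rows=[[[-0.005,-0.015,0],0],[[-0.01,-0.04,0],0],[[-0.02,-0.075,0],0.002],[[-0.03,-0.11,0],0.002],[[-0.04,-0.145,0],0.003],[[-0.05,-0.18,0],0.004],[[-0.06,-0.215,0],0.005],[[-0.066,-0.25,0],0.006],[[-0.075,-0.285,0],0.007],[[-0.084,-0.32,0],0.008],[[-0.093,-0.355,0],0.009],[[-0.102,-0.39,0],0.01],[[-0.111,-0.425,0],0.01],[[-0.12,-0.46,0],0.01],[[-0.13,-0.49,0],0.01],[[-0.136,-0.515,0],0.01],[[-0.14,-0.534,0],0.01],[[-0.142,-0.544,0],0.01],[[-0.142,-0.544,0],0.01],[[-0.142,-0.544,0],0.01]])

```text
clock: 17.67
tool_pos: [0.4227, -0.2116, 0.2004]
eef_rot: [0.135, 0.991, 0.0, -0.001]
contact_force: [-0.2, 0.0, -2.3]
opening: 0.292
```

```bash
python3 -c "
from h import *
plan([(.4238,-.2125,.10,-.271)])
im=snapshot('wrist');cv2.imwrite('pics/m_w.png',cv2.cvtColor(im,cv2.COLOR_RGB2BGR))
im=snapshot('top');cv2.imwrite('pics/m_t.png',cv2.cvtColor(im,cv2.COLOR_RGB2BGR))
"
```

```text
at [ 0.4227 -0.2116  0.2004] yaw -0.2701 t 17.67 tilt 0.002 F [-0.21  0.05 -2.27] open 0.292
(0.4238, -0.2125, 0.1, -0.271) -> [-0.002, -0.0008, 0.1339] 0.0004 rows 2.4
```

View pics/m_w.png

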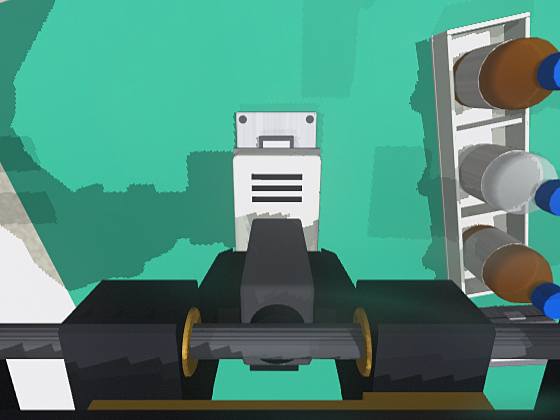

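View pics/m_t.png

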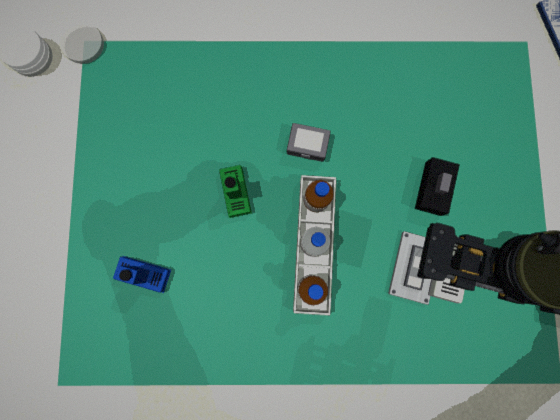

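>>> jog_arm(rows=[[[-0.001,-0.001,0.015],0],[[-0.001,-0.001,0.04],0],[[-0.001,-0.001,0.07],0],[[-0.001,-0.001,0.1],0],[[-0.001,-0.001,0.125],0],[[-0.001,-0.001,0.14],0],[[-0.001,-0.001,0.148],0],[[-0.001,-0.001,0.15],0],[[-0.001,-0.001,0.15],0],[[-0.001,-0.001,0.15],0]])

```text
clock: 18.6
tool_pos: [0.4247, -0.2127, 0.0893]
eef_rot: [0.134, 0.991, -0.0, 0.001]
contact_force: [0.3, -0.5, -2.4]
opening: 0.296
```

```bash
python3 -c "
from h import *
im=snapshot('wrist');cv2.imwrite('pics/n_w.png',cv2.cvtColor(im,cv2.COLOR_RGB2BGR))
im=im[90:240,190:370];cv2.imwrite('pics/n_w2.png',cv2.resize(cv2.cvtColor(im,cv2.COLOR_RGB2BGR),None,fx=4,fy=4,interpolation=cv2.INTER_CUBIC))
im=snapshot('scene');cv2.imwrite('pics/n_s.png',cv2.cvtColor(im,cv2.COLOR_RGB2BGR))
crop('pics/n_s.png','pics/n_s2.png',100,220,260,340,5)
plan([(.4238,-.2125,.068,-.271)])
im=cv2.imread('pics/k_w.png')[130:230,210:350];cv2.imwrite('pics/k_w2.png',cv2.resize(im,None,fx=5,fy=5,interpolation=cv2.INTER_CUBIC))
"
```

```text
at [ 0.4247 -0.213   0.0894] yaw -0.2697 t 18.7 tilt 0.0016 F [-0.59  0.12 -1.86] open 0.291
(0.4238, -0.2125, 0.068, -0.271) -> [0.0013, 0.0004, 0.0286] 0.0007 rows 0.5
```

View pics/n_w2.png

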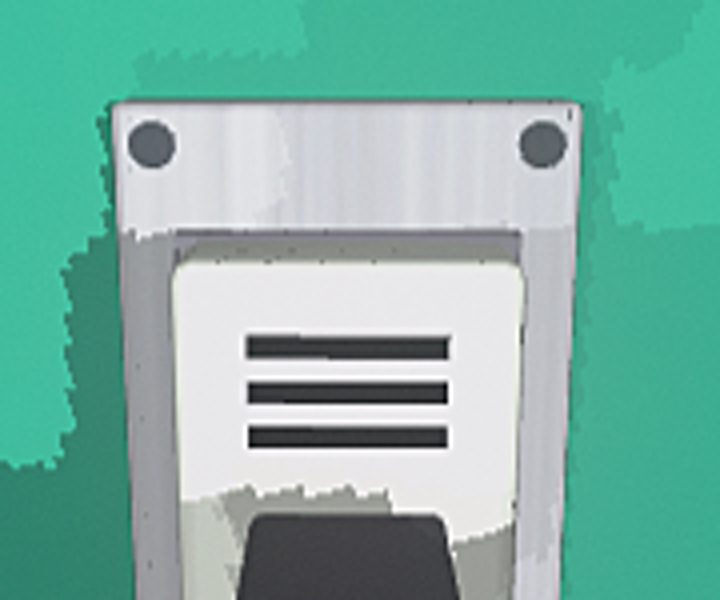

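View pics/n_s2.png

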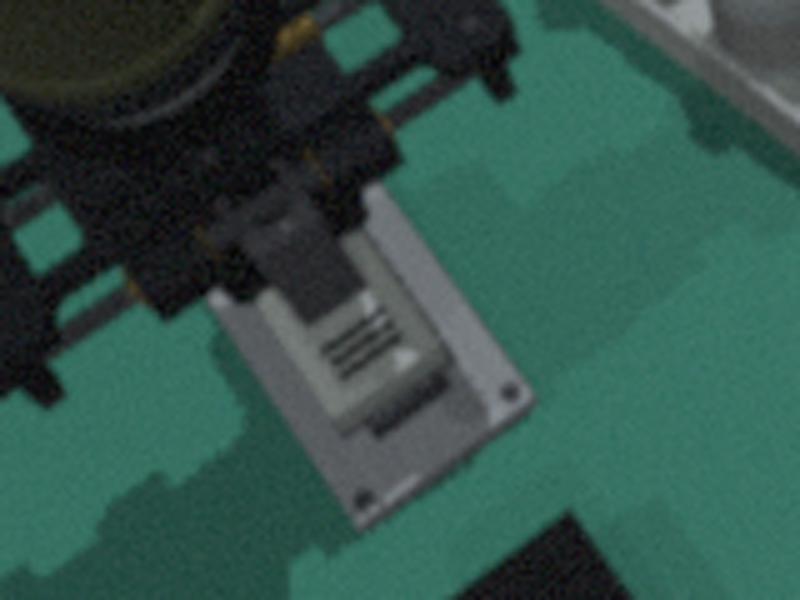

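View pics/k_w2.png

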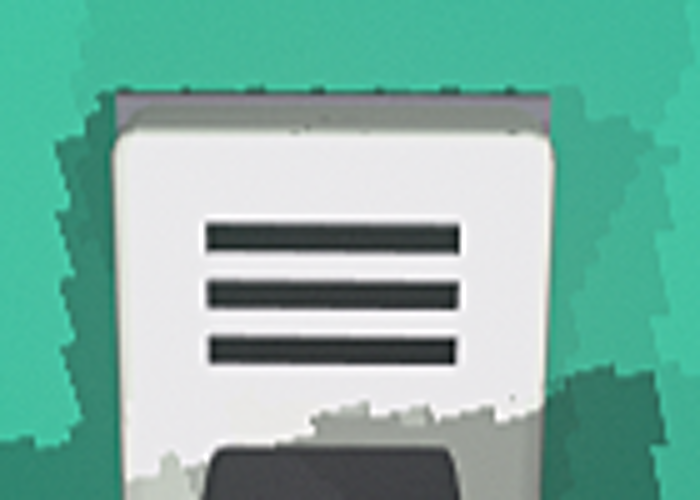

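```bash
python3 -c "
from h import *
s=get_state();Rm=R.from_quat(s['eef_rot']).as_matrix();p=s['tool_pos']
for nm,pts,z in (('plate',[(113,103),(580,103)],.012),('head',[(172,263),(525,263)],p[2]-.0122)):
  w=world(np.array(pts,float)/4+[190,90],z,'wrist'); t=(w-p)@Rm; print(nm,t.round(4).tolist(),w.round(4).tolist(),np.linalg.norm(w[1]-w[0]))
"
```

```text
plate [[0.0652, -0.0392, 0.0773], [0.0652, 0.0389, 0.0773]] [[0.3515, -0.2334, 0.012], [0.3723, -0.1582, 0.012]] 0.07812551592905963
head [[0.0494, -0.0221, 0.0121], [0.0493, 0.0223, 0.0121]] [[0.3712, -0.2212, 0.0772], [0.3831, -0.1784, 0.0772]] 0.04441057124076164
```

>>> jog_arm(rows=[[[0,0,0.006],0],[[0,0,0.012],0],[[0,0,0.018],0],[[0,0,0.023],0],[[0,0,0.026],0],[[0,0,0.028],0],[[0,0,0.028],0],[[0,0,0.028],0],[[0,0,0.028],0],[[0,0,0.028],0],[[0,0,0.028],0]])

```text
clock: 19.62
tool_pos: [0.4242, -0.213, 0.0678]
eef_rot: [0.135, 0.991, 0.0, 0.0]
contact_force: [0.8, 0.2, -2.6]
opening: 0.29
```

```bash
python3 -c "
from h import *
im=snapshot('wrist');cv2.imwrite('pics/o_w.png',cv2.cvtColor(im,cv2.COLOR_RGB2BGR))
im=im[90:240,190:370];cv2.imwrite('pics/o_w2.png',cv2.resize(cv2.cvtColor(im,cv2.COLOR_RGB2BGR),None,fx=4,fy=4,interpolation=cv2.INTER_CUBIC))
im=snapshot('scene');cv2.imwrite('pics/o_s.png',cv2.cvtColor(im,cv2.COLOR_RGB2BGR))
crop('pics/o_s.png','pics/o_s2.png',100,220,260,340,5)
im=snapshot('top');cv2.imwrite('pics/o_t.png',cv2.cvtColor(im,cv2.COLOR_RGB2BGR))
plan([(.4238,-.2125,.0672,-.271)])
s=get_state();Rm=R.from_quat(s['eef_rot']).as_matrix()
print('where lamp head bottom corners project, scene crop')
p=s['tool_pos']
for h in (.0362,.0122):
  print(((proj([p+Rm@np.array([sx*.05,sy*.023,h]) for sx,sy in ((1,1),(1,-1),(-1,-1),(-1,1))],'scene')-[100,220])*5).round(0).tolist())
"
```

```text
at [ 0.4241 -0.213   0.0677] yaw -0.2698 t 19.77 tilt 0.0002 F [ 0.72 -0.61 -1.33] open 0.29
(0.4238, -0.2125, 0.0672, -0.271) -> [0.0005, 0.0005, 0.0007] 0.0006 rows 0.0
where lamp head bottom corners project, scene crop
[[328.0, 186.0], [226.0, 254.0], [358.0, 452.0], [464.0, 377.0]]
[[312.0, 161.0], [207.0, 231.0], [342.0, 434.0], [451.0, 356.0]]
```

View pics/o_s2.png

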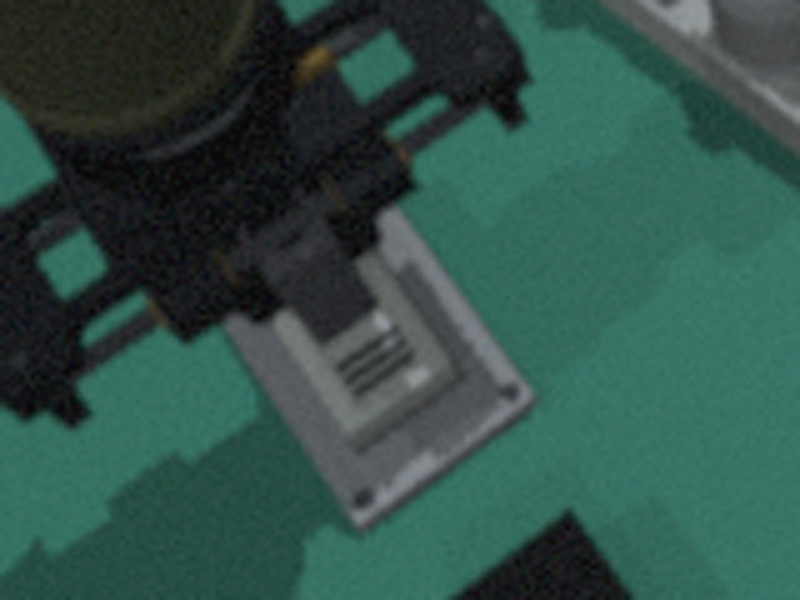

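View pics/o_w2.png

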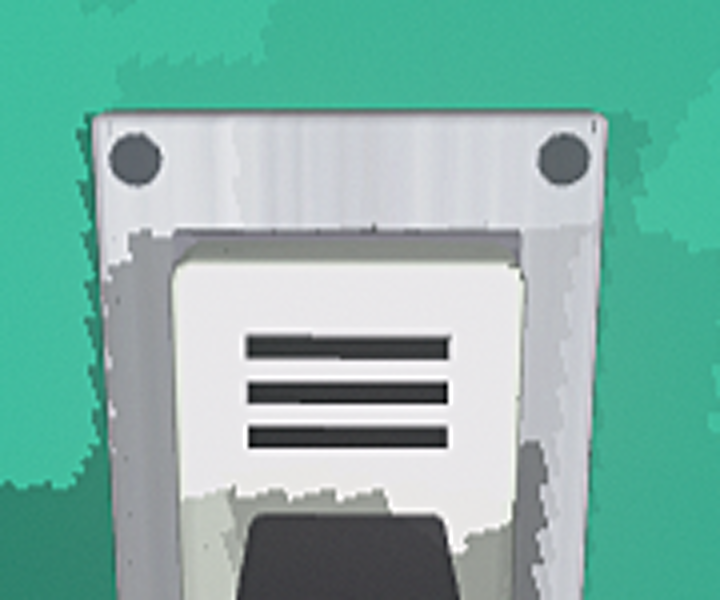

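View pics/o_t.png

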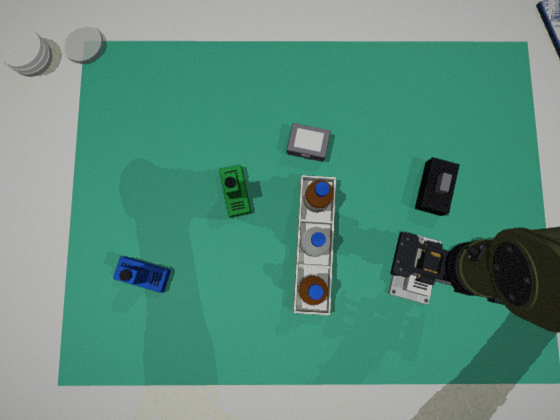

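```bash
python3 -c "
from h import *
print(workorder.finish_job()); plan([])
"
```

```text
the job is handed in; nothing more can be done
None
the job is handed in; nothing more can be done
```

I stood the cover on the bench and carried the lamp over the rack. I handed the job in at about 20 s of the 58 s, with the lamp still gripped over the slide. The hand-in reported no verdict.

**What I did**
- **Cover:** I lifted it off and stood it upright on the bench about 170 mm beyond the slide. The wrist picture right after release showed it upright and clear of the holder, and the last top picture shows it in the same place.
- **Lamp:** I gripped the white lamp by its handle and crossed the rack with its face about 164 mm above the bench, against bottle caps at 122 mm.

**Last checks**
- **Height:** the face is about 10.5 mm above the slide. This assumes the lamp stood flat on the bench when gripped and has not slipped; it showed no movement in the hand between pictures.
- **Centring:** the wrist picture puts it within about 1 mm of the holder centre, both along and across.
- **Angle:** the tool's tilt is about 0, and its lengthwise angle is within 0.01 rad of the slide.
- **Contact:** the force reading changed by no more than the usual noise and lamp weight, so there was no sign of touching the holder.
- **Bottles and slide box:** they look unmoved by eye in the top picture; I did not measure them.

**What failed or disagreed**
- **First grasp missed:** the first close on the cover shut above its grip block. In the pictures the fingertips end about 13 mm short of the tool point, but `r.finger_overhang` puts them 22 mm ahead of it. I went about 30 mm lower, and both grasps then closed to the expected widths (18 and 26 mm).
- **Camera mismatch:** the top and wrist cameras differed by up to 4 mm sideways. I used the wrist camera for the final alignment.

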